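# Clip the tape roll onto the snap hook

### The job

Put the roll of masking tape away on the snap hook that is screwed to the bench: press the sprung yellow gate inward with the roll so that one side of the roll passes into the hook and the gate snaps shut again behind it. Leave the roll hanging freely in the hook, and leave the other things on the bench where they are.

Things in the scene. Friction and masses are not known exactly. Their poses are not given: they have to be found in the camera images.
- tape_center (a point): Centre of the roll of masking tape (half-way up, in the middle of its open hole). Beige ring lying flat on the bench: outside diameter 98 mm, hole about 75 mm, wall 11 mm thick, 24 mm high, about 0.09 kg. Its z is the axis of the roll. Take it by pinching the wall, one finger in the hole.
- snap_hook: Snap hook of dark round bar, 12 mm thick, fixed to the bench. Origin: underside of its grey foot (100 x 70 x 8 mm, reaching 60 mm to -x and 40 mm to +x), on the axis of its post; z up, -x is the side of the hook's tip (roughly towards the robot). Post, U and tip lie in the x-z plane: post at x = 0, up to z = 202 mm; 46 mm clear between post and tip.
- hook_tip (a point): Top of the hook's free tip, at x = -58.5, z = 202 mm in the hook's frame, the highest point. Below it the tip is a straight upright bar centred on x = -58.5 mm, leading down to the U. Axes as those of the hook.
- hook_bowl (a point): Inner bottom of the U between post and tip, where the roll hangs: x = -29, z = 106 mm in the hook's frame. A roll that hangs here has its centre about 30 to 35 mm below this point and its axis about level; its lower side just clears the foot.
- mouth (a point): Middle of the shut yellow gate (a flat bar 48 mm long, 14 mm wide, 8 mm thick), half-way through its thickness, 192 mm above the bench, in the mouth between post and tip; axes as those of the hook. Pressed down here or nearer the tip, the gate yields.
- gate (a joint): Angle of the yellow gate, rad: 0 = shut and level; grows as its free end (at the tip) swings down into the hook about a pin at the post (x = -8, z = 192 mm), to 1.25. Sprung: 2 N at the free end starts it, 4 N holds it fully in; no outward travel. A level roll with its wall just inside the tip pushes it to 0.9 to 1.0 (free end 40 mm lower); it snaps shut once the wall's top is below that.
- red_tin: Bystander: flat round red tin, 65 mm across, 23 mm high; origin under its centre.
- small_bottle: Bystander: small white bottle, 28 mm across, 60 mm high; origin under its centre.
- driver: Bystander: screwdriver with a red and black handle, 198 mm long, 30 mm high, lying along its y; origin under its centre.
Not all that is in view belongs to the job. Of the things that look like the part that bears tape_center, the larger one is meant.

How it is judged:
On the way:
1. the gate has been pressed inward (past 0.5 rad) (value of joint gate above 0.5 rad).
At the end, for the whole second after the job is handed in: The gate is shut again (under 0.12 rad) and the roll hangs in the U of the hook, touching it: its centre 61 to 110 mm above the bench, within 30 mm of the hook's plane and between 75 mm in front of the post and 5 mm behind it, its axis more than 0.9 rad from vertical, at rest (under 0.03 m/s) (value of joint gate below 0.12 rad and x of tape_center in the frame of snap_hook between -0.075 and 0.005 m and y of tape_center in the frame of snap_hook between -0.03 and 0.03 m and z of tape_center in the frame of snap_hook between 0.061 and 0.11 m and angle between tape_center's own z axis and vertical above 0.9 rad and contact force between tape_roll and snap_hook above 0.2 N and linear speed of tape_roll below 0.03 m/s).
It fails at once if the red tin moved more than 30 mm (distance of red_tin from where it was at the start of the episode above 0.03 m).
It fails at once if the small bottle moved more than 30 mm (distance of small_bottle from where it was at the start of the episode above 0.03 m).
It fails at once if the screwdriver moved more than 30 mm (distance of driver from where it was at the start of the episode above 0.03 m).
It also fails if it takes over 42 s, if anything falls off the work surface, if the arm or the gripper's body presses on something with over 40 N, if the wrist force passes 120 N, or if a joint passes its speed limit or range.

### The arm

A 7-joint arm with a two-finger parallel gripper is mounted at the origin on a cart in front of the work surface, level with it; the furniture and walls round the work are solid. World frame = base frame: x ahead of the robot, y to its left, z up, the work surface at z = 0. Lengths are in m, angles in rad, forces in N, time in s.
With the tool pointing down it reaches from about 0.4 to 0.9 m from the base axis. Payload 5.5 kg.
Tool frame: the origin (TCP) lies midway between the tips of the shut fingers; the grasp point (between the pads) lies 19 mm behind it (manip.grip_depth is the distance from the TCP to the grasp point, in m); z points along the fingers, x is the direction in which the jaws open and shut, and the axes are right-handed (so a half turn about z gives the same grasp; the last joint's range is limited). The gripper opens to 92 mm and grips with 3 to 60 N. Pads are 19 mm wide; open, the fingers measure 130 mm over their backs; the gripper's body (75 mm by 190 mm) begins 47 mm behind the grasp point.
Start: joints at [1.473, 0.501, -0.427, 1.55, 0.221, 1.138, -0.21], TCP at [0.229, -0.608, 0.227] pointing down, gripper open.
Joint ranges: [-2.88, 2.88], [-0.31, 2.03], [-1.54, 1.56], [0.2, 2.42], [-1.41, 4.55], [0.19, 2.02], [-2.57, 2.57]. Speed limits (rad/s): [2.57, 2.57, 3.14, 3.14, 3.14, 3.14, 3.14].

### API

Orientations are given as a unit quaternion [x, y, z, w].
In Python, from bench import manip, effector, viewer gives the robot as it stands. Calls block until the motion is done:
- manip.move_pose(position, orientation): joint-space move of the TCP to a pose.
- manip.servo_line(position, ori=None, vel=0.15): straight line of the TCP; ori=None keeps the orientation; vel is the mean speed in m/s.
- manip.movej(angles): joint-space move.
- effector.open_jaws() and effector.close(f_grip=None): open the fingers fully, or close them until they stop; f_grip is the grip in N (None keeps the last).
- manip.sleep(seconds).
- manip.solve_ik(position, orientation): joint angles nearest the present ones, or None.
- viewer.get_image(name): name is "side" or "top"; returns the picture (420x560x3 uint8, red, green, blue); there is no depth.
- viewer.get_calibration(name): a dict with "vfov" (degrees; the focal length in pixels is half the picture's height over the tangent of half this angle, whatever the lens; pixels are square), "cx", "cy" (the principal point, pixels), "eye" and "attitude" of the camera in the world. Camera axes: x right, y down, z forward; pixel columns grow to the right and rows downward; lengths in m; the calibration is good to about 2 mm. A picture is of the moment at which its call begins. get_calibration takes no time and is no camera call.
A pose or a line that the arm cannot do raises manip.PlanningError and nothing moves.
- manip.hand_in(): hands the job in, once; it reports no verdict.
Readings, each from a call of its own:
- manip.current_clock(): time.
- manip.current_q(): joint angles.
- manip.current_joint_velocities(): joint speeds.
- manip.current_tau(): joint torques, N m.
- manip.current_tool_pos(): TCP position.
- manip.current_tcp_rot(): TCP orientation.
- manip.current_force(): force on the tool from outside, world axes, zero at the start.
- manip.current_wrist_torque(): the same for the moment, N m.
- manip.current_finger_gap(): finger opening in m.
Only numpy, scipy, OpenCV 4.12 (cv2) and the standard library are available. Lean on these libraries where they do the work, as an engineer would, in place of code of your own. Each camera call takes 0.05 s, during which the arm holds its last target.

## Working session

There is one attempt and no reset: what is moved stays moved. The work goes in short steps, each a Python script; the robot and the scene stay as the last script left them, time stands still between calls to the robot, and variables do not carry over. Pictures are saved under pics/ and viewed, and the job is handed in when it is done.

```bash
mkdir -p pics; ls
python3 - <<'E'
from bench import manip, effector, viewer
import cv2
for n in("side","top"):
    im=viewer.get_image(n); cv2.imwrite(f"pics/{n}0.png",im[:,:,::-1]); print(n,viewer.get_calibration(n))
print(manip.current_clock(),manip.current_tool_pos(),manip.current_tcp_rot(),manip.grip_depth)
E
```

```text
pics
side {'vfov': 52.49597023474051, 'cx': 280.4911569668844, 'cy': 211.71038120567877, 'eye': array([ 0.46904147, -0.99714396,  0.50541857]), 'attitude': array([ 0.81757222, -0.02118207,  0.01265675, -0.57529714])}
top {'vfov': 53.54659924745686, 'cx': 271.7868666149534, 'cy': 209.115471203052, 'eye': array([0.33865856, 0.00907011, 1.06827885]), 'attitude': array([-0.69992377,  0.70766361, -0.0700261 ,  0.06644751])}
0.1 [ 0.22921461 -0.60758477  0.22578461] [ 8.22517610e-01 -5.68738976e-01 -6.94505219e-04 -5.25840444e-04] 0.0188
```

View pics/side0.png

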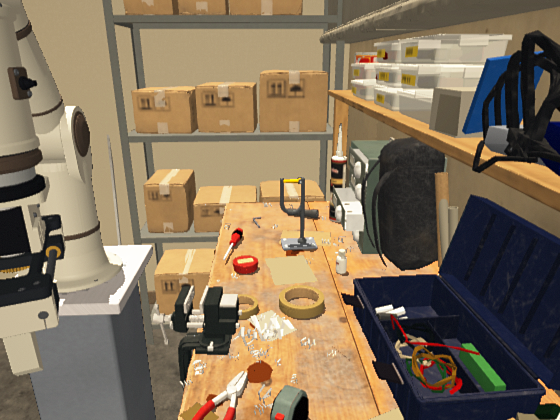

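View pics/top0.png

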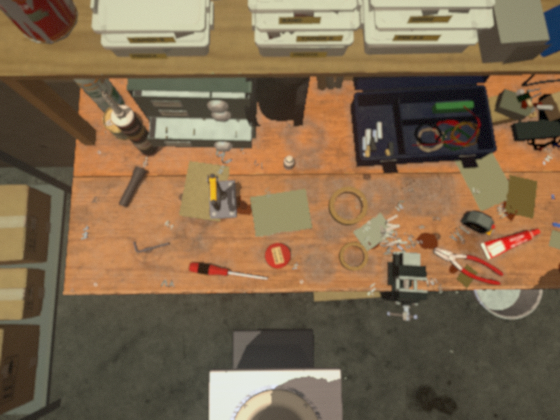

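The top view shows a larger beige ring at (347,207) and a smaller one at (352,256). In the side view they are at (301,300) and (245,305). A dark green roll stands at side (290,400). The hook is at top (220,198) and side (300,215), with the yellow gate at side (291,181).

Candidates for the tape are ring A at top (347,207), ring B at (352,256) and the green roll at (477,222). The description says beige and larger, so I choose A and will check it in a crop.

```bash
cat > h.py <<'E'
import numpy as np, cv2
from scipy.spatial.transform import Rotation as R
from bench import manip, effector, viewer
H=420
def cal(n):
    c=viewer.get_calibration(n); f=H/2/np.tan(np.radians(c['vfov'])/2)
    return f,c['cx'],c['cy'],np.array(c['eye']),R.from_quat(c['attitude']).as_matrix()
def ray(n,p):
    f,cx,cy,e,A=cal(n); d=A@np.array([(p[0]-cx)/f,(p[1]-cy)/f,1]); return e,d/np.linalg.norm(d)
def onz(n,p,z):
    e,d=ray(n,p); return e+d*(z-e[2])/d[2]
def proj(n,P):
    f,cx,cy,e,A=cal(n); q=A.T@(np.array(P)-e); return np.array([cx+f*q[0]/q[2],cy+f*q[1]/q[2]])
def tri(p1,p2):
    a,d=ray("side",p1);b,e=ray("top",p2)
    s=np.linalg.lstsq(np.c_[d,-e],b-a,rcond=None)[0]
    return (a+d*s[0]+b+e*s[1])/2, np.linalg.norm(a+d*s[0]-b-e*s[1])
E
python3 - <<'E'
import cv2,numpy as np
t=cv2.imread('pics/top0.png');s=cv2.imread('pics/side0.png')
a=cv2.resize(t[160:280,170:390],None,fx=3.6,fy=3.6,interpolation=cv2.INTER_CUBIC)
b=cv2.resize(s[165:330,210:360],None,fx=3.6,fy=3.6,interpolation=cv2.INTER_CUBIC)
cv2.imwrite('pics/c_top.png',a);cv2.imwrite('pics/c_side.png',b)
E
```

```text
(no output)
```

View pics/c_top.png

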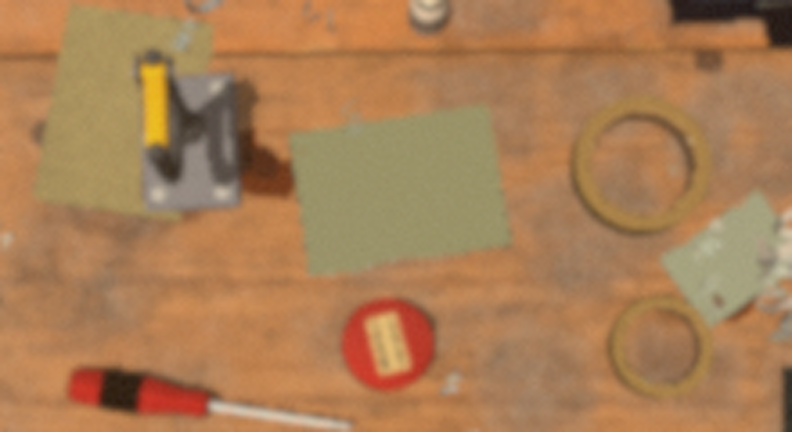

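View pics/c_side.png

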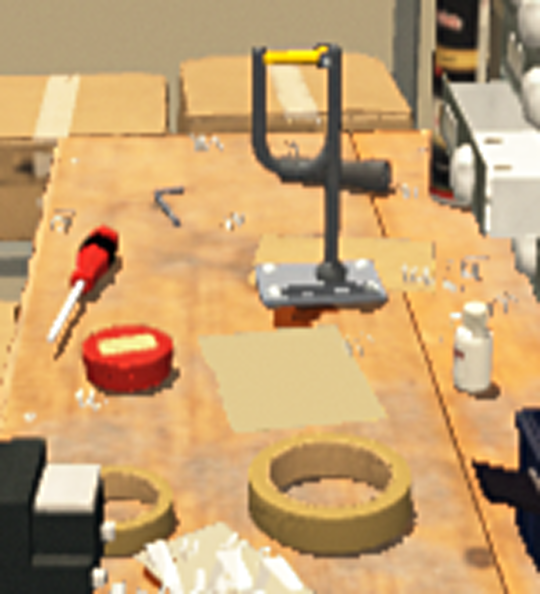

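Crop check: ring A measures about 137 crop px, which is about 97 mm. Ring B is about 72 mm. A is the roll meant. Now I'll measure.

Run:
```python
from h import *
t=cv2.imread('pics/top0.png');s=cv2.imread('pics/side0.png')
def blob(img,lo,hi,box,name):
    x0,x1,y0,y1=box; hsv=cv2.cvtColor(img[y0:y1,x0:x1],cv2.COLOR_BGR2HSV)
    m=cv2.inRange(hsv,np.array(lo),np.array(hi))
    cs,_=cv2.findContours(m,cv2.RETR_EXTERNAL,cv2.CHAIN_APPROX_NONE)
    c=max(cs,key=cv2.contourArea)+np.array([x0,y0]); 
    print(name,cv2.contourArea(c),c[:,0].min(0),c[:,0].max(0),cv2.minAreaRect(c)); return c
hs=cv2.cvtColor(t,cv2.COLOR_BGR2HSV); print(hs[207,331:334],hs[207,320],hs[190,213],hs[185,232])
c=blob(t,(17,90,60),(30,255,255),(322,372,182,232),'ring')
el=cv2.fitEllipse(c);print(el)
# top rim at z=.024 and rim/bottom: convert contour to z=.024
P=np.array([onz('top',p[0]+0.0,.024)[:2] for p in c]); (cx,cy),r=cv2.minEnclosingCircle(P.astype(np.float32)); print('ring xy',cx,cy,r, P.mean(0))
e=onz('top',el[0],.024); print('ellipse c',e)
g=blob(t,(22,180,120),(32,255,255),(195,235,165,220),'gate')
P=np.array([onz('top',p[0],.196)[:2] for p in g]); print(cv2.minAreaRect((P*1000).astype(np.float32)))
f=blob(t,(100,0,60),(140,90,255),(205,245,175,225),'foot')
g2=blob(s,(22,180,120),(32,255,255),(270,310,170,195),'gate side')
c2=blob(s,(17,60,60),(30,255,255),(275,330,280,325),'ring side')
print('tri',tri(cv2.minAreaRect(g2)[0],cv2.minAreaRect(g)[0]))
r=blob(t,(0,180,80),(6,255,255),(255,300,235,275),'tin'); print(onz('top',cv2.minAreaRect(r)[0],.02))
d=blob(t,(0,180,80),(6,255,255),(185,275,255,285),'driver'); print(onz('top',cv2.minAreaRect(d)[0],.015))
print('bottle',onz('top',(289,160),.05))
for z in(.008,):
  for p in((145,210),(240,207),(235,72)): print(onz('top',(170+p[0]/3.6,160+p[1]/3.6),z))
```

```text
[[ 18 144 168]
 [ 18 146 166]
 [ 17 143 164]] [ 13 144 186] [ 23 220 234] [ 16  47 103]
ring 1051.5 [329 187] [366 224] ((347.5, 205.5), (37.0, 37.0), 90.0)
((347.7837219238281, 205.2914276123047), (36.439693450927734, 36.854618072509766), 85.95223999023438)
ring xy 0.551020085811615 -0.1923941671848297 0.050008028745651245 [ 0.55120822 -0.1917501 ]
ellipse c [ 0.55096494 -0.19231134  0.024     ]
gate 51.5 [210 179] [214 198] ((212.0, 188.5), (19.0, 4.0), 90.0)
((556.112060546875, 132.00631713867188), (42.37167739868164, 8.652017593383789), 0.8749765753746033)Traceback (most recent call last):
  File "<stdin>", line 17, in <module>
  File "<stdin>", line 7, in blob
ValueError: max() iterable argument is empty
```

Run:
```python
import cv2,numpy as np
t=cv2.imread('pics/top0.png');s=cv2.imread('pics/side0.png')
a=cv2.resize(t[168:223,195:250],None,fx=10,fy=10,interpolation=cv2.INTER_NEAREST)
b=cv2.resize(s[170:254,272:328],None,fx=7,fy=7,interpolation=cv2.INTER_NEAREST)
for k in range(0,55,10): cv2.putText(a,str(195+k),(k*10,10),0,.35,(0,0,255));cv2.putText(a,str(168+k),(0,k*10+10),0,.35,(0,0,255))
for k in range(0,84,10): cv2.putText(b,str(272+k),(k*7,10),0,.35,(0,0,255));cv2.putText(b,str(170+k),(0,k*7+10),0,.35,(0,0,255))
o=np.zeros((590,950,3),np.uint8);o[:550,:550]=a;o[:588,555:555+392]=b
cv2.imwrite('pics/c2.png',cv2.resize(o,(800,497)) )
```

```text
(no output)
```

View pics/c2.png

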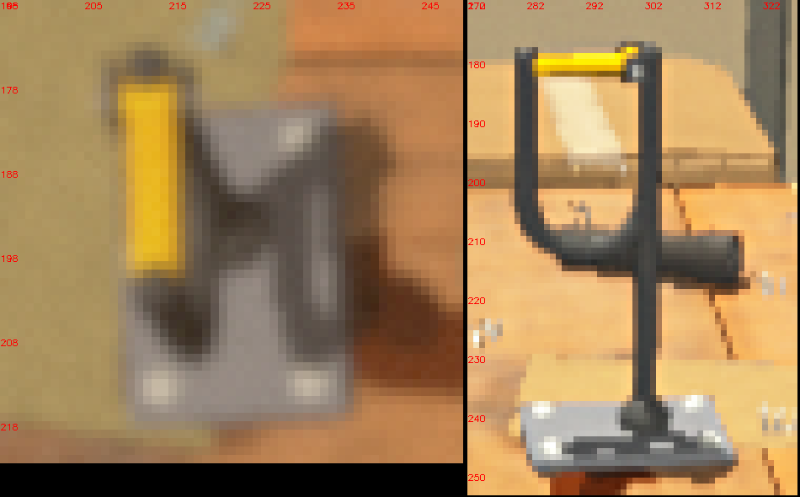

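Run:
```python
from h import *
T=lambda x,y:(195+x/8.42-.5,168+y/8.42-.5)
S=lambda x,y:(272+(x-467)/5.9-.5,170+y/5.9-.5)
print('post top tri',tri(S(649,46),T(148,63)))
print('post top z',onz('top',T(148,65),.202))
print('tip top z',onz('top',T(157,283),.202), tri(S(526,50),T(157,280)))
print('gate ends',onz('top',T(148,83),.196),onz('top',T(156,276),.196))
print('post base',onz('top',T(245,213),.02),onz('side',S(643,425),.008))
for p in((125,422),(351,412),(337,107)):print('foot',onz('top',T(*p),.008))
for p in((533,475),(735,467),(713,400),(525,403)):print('footS',onz('side',S(*p),.006))
print('tin',onz('top',(278,255.5),.02))
print(proj('top',(.591,.135,.202)))
```

```text
post top tri (array([0.58443437, 0.13184136, 0.19921608]), np.float64(0.0016285940142201152))
post top z [0.58396058 0.13145054 0.202     ]
tip top z [0.5268827  0.12825583 0.202     ] (array([0.52717724, 0.12861677, 0.19916611]), np.float64(0.002148418950220409))
gate ends [0.58086231 0.13222065 0.196     ] [0.53001194 0.12936427 0.196     ]
post base [0.58813009 0.12663974 0.02      ] [0.58301945 0.12882347 0.008     ]
foot [0.52549816 0.16407744 0.008     ]
foot [0.52787465 0.09476569 0.008     ]
foot [0.62469878 0.09962607 0.008     ]
footS [0.52627839 0.07826882 0.006     ]
footS [0.62226744 0.0817611  0.006     ]
footS [0.62163506 0.16239963 0.006     ]
footS [0.5268942  0.16405159 0.006     ]
tin [ 0.42494778 -0.01169288  0.02      ]
[210.48321883 172.08475406]
```

```bash
cat >> h.py <<'E'
YAW=0.05; A=np.radians(30)
hx=np.array([np.cos(YAW),np.sin(YAW),0]); hy=np.array([-np.sin(YAW),np.cos(YAW),0]); ez=np.array([0,0,1.])
O=np.array([.585,.1315,0])
def ori(a,sgn):
    z=np.sin(a)*hx-np.cos(a)*ez; x=sgn*hy; y=np.cross(z,x)
    return R.from_matrix(np.c_[x,y,z]).as_quat()
def tcp(c): # TCP for level ring centred at c (z = mid-height)
    return np.array(c)+.004*hx+.043*hy-.002*ez
def hk(x,z,y=0): return O+x*hx+y*hy+z*ez
RING=np.array([.551,-.192,.012])
E
python3 - <<'E'
from h import *
for s in(1,-1):
    for n,p in(('pre',tcp(RING)+[0,0,.1]),('pick',tcp(RING)),('lift',tcp(RING)+[0,0,.23]),('over',tcp(hk(-.084,.240))),('in',tcp(hk(-.084,.131)))):
        q=manip.solve_ik(p,ori(A,s)); print(s,n,np.round(p,3),None if q is None else np.round(q,2))
E
```

```text
1 pre [ 0.553 -0.149  0.11 ] [ 1.26  0.57 -1.09  2.25  1.33  0.31  0.75]
1 pick [ 0.553 -0.149  0.01 ] [ 1.21  0.89 -1.04  2.27  1.99  0.48  0.27]
1 lift [ 0.553 -0.149  0.24 ] [ 1.09  0.12 -0.79  2.16 -0.24  0.42  2.14]
1 over [0.503 0.17  0.238] [ 0.76  0.06 -1.3   2.24  0.65  0.5   0.57]
1 in [0.503 0.17  0.129] [ 0.25  0.32 -0.87  2.34  1.4   0.48 -0.18]
-1 pre [ 0.553 -0.149  0.11 ] [ 0.32  0.32  0.01  2.28 -1.29  0.2   0.05]
-1 pick [ 0.553 -0.149  0.01 ] [ 0.52  0.57 -0.21  2.29  3.62  0.21  1.5 ]
-1 lift [ 0.553 -0.149  0.24 ] [ 1.18  0.14 -0.89  2.15 -0.18  0.41 -1.05]
-1 over [0.503 0.17  0.238] [-0.11  0.   -0.43  2.26  0.55  0.47 -2.5 ]
-1 in [0.503 0.17  0.129] [-1.53  0.44  1.17  2.39 -1.19  0.19 -0.89]
```

```bash
sed -i 's/A=np.radians(30)/A=np.radians(25)/' h.py
python3 - <<'E'
from h import *
for s in(1,-1):
    for n,p in(('pre',tcp(RING)+[0,0,.1]),('pick',tcp(RING)),('over',tcp(hk(-.084,.240))),('in',tcp(hk(-.084,.131)))):
        q=manip.solve_ik(p,ori(A,s)); print(s,n,np.round(p,3),None if q is None else np.round(q,2))
# go
print(manip.current_q(), manip.current_clock())
E
```

```text
1 pre [ 0.553 -0.149  0.11 ] [ 1.    0.44 -0.8   2.19  0.65  0.26  1.34]
1 pick [ 0.553 -0.149  0.01 ] [ 0.92  0.67 -0.72  2.22  1.7   0.23  0.37]
1 over [0.503 0.17  0.238] [ 0.82  0.19 -1.4   2.17  0.68  0.65  0.58]
1 in [0.503 0.17  0.129] [ 0.44  0.42 -1.08  2.27  1.23  0.6   0.06]
-1 pre [ 0.553 -0.149  0.11 ] [ 0.73  0.36 -0.47  2.2   0.05  0.21 -1.26]
-1 pick [ 0.553 -0.149  0.01 ] [ 1.32  1.15 -1.31  2.21  1.75  0.83 -2.53]
-1 over [0.503 0.17  0.238] [-0.52  0.02  0.01  2.2   0.36  0.55 -2.3 ]
-1 in [0.503 0.17  0.129] [-0.72  0.22  0.24  2.31  0.54  0.26 -2.52]
[ 1.4731781   0.50176974 -0.4267861   1.55131122  0.22078217  1.13829995
 -0.21028152] 0.1
```

Run:
```python
from h import *
try:
    manip.move_pose(tcp(RING)+[0,0,.22],ori(A,1))
    print(manip.current_clock(),manip.current_tool_pos(),np.round(manip.current_q(),2))
    manip.servo_line(tcp(RING)+[0,0,.05],ori(A,1),vel=.2)
    print(manip.current_clock(),manip.current_tool_pos(),np.round(manip.current_q(),2),manip.current_force())
except Exception as e: print(repr(e))
for n in("side","top"):
    im=viewer.get_image(n); cv2.imwrite(f"pics/{n}1.png",im[:,:,::-1])
a=cv2.imread('pics/side1.png')[150:360,180:400];b=cv2.imread('pics/top1.png')[140:300,250:450]
cv2.imwrite('pics/p1.png',np.hstack([cv2.resize(a,(400,382)),cv2.resize(b,(400,382))]))
```

```text
2.1083 [ 0.55289699 -0.14977068  0.23011659] [ 1.28  0.24 -1.07  2.09  0.17  0.51  1.76]
PlanningError('the arm cannot follow that straight line within its joint ranges')
```

View pics/p1.png

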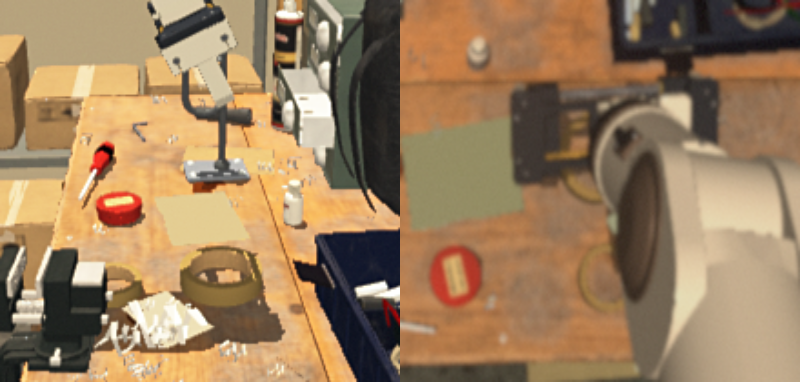

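Run:
```python
from h import *
for a in(15,20,25):
  for dz in(.22,.15,.1,.05,.02,0):
    q=manip.solve_ik(tcp(RING)+[0,0,dz],ori(np.radians(a),1)); print(a,dz,None if q is None else np.round(q,2))
```

```text
15 0.22 [ 1.09  0.31 -0.96  1.95  0.28  0.76  1.63]
15 0.15 [ 0.97  0.4  -0.84  2.02  0.39  0.62  1.54]
15 0.1 [ 0.89  0.47 -0.75  2.06  0.49  0.52  1.45]
15 0.05 [ 0.81  0.54 -0.66  2.08  0.61  0.43  1.35]
15 0.02 [ 0.76  0.59 -0.59  2.09  0.68  0.37  1.29]
15 0 [ 0.72  0.62 -0.55  2.09  0.74  0.33  1.24]
20 0.22 [ 1.18  0.27 -1.01  2.02  0.23  0.64  1.68]
20 0.15 [ 1.04  0.37 -0.87  2.09  0.38  0.49  1.56]
20 0.1 [ 0.93  0.44 -0.75  2.13  0.51  0.39  1.45]
20 0.05 [ 0.81  0.51 -0.62  2.15  0.65  0.28  1.32]
20 0.02 [ 0.73  0.56 -0.52  2.16  0.75  0.21  1.23]
20 0 [ 0.84  0.65 -0.66  2.16  1.16  0.27  0.87]
25 0.22 [ 1.28  0.24 -1.07  2.09  0.17  0.51  1.76]
25 0.15 [ 1.09  0.35 -0.89  2.16  0.36  0.36  1.59]
25 0.1 [ 0.94  0.41 -0.72  2.19  0.51  0.24  1.46]
25 0.05 [ 1.05  0.6  -0.88  2.21  1.28  0.29  0.78]
25 0.02 [ 1.04  0.69 -0.87  2.21  1.54  0.32  0.56]
25 0 [ 1.03  0.74 -0.86  2.21  1.69  0.34  0.44]
```

Run:
```python
from h import *
q=manip.solve_ik(tcp(RING)+[0,0,.05],ori(A,1)); manip.movej(q)
print(manip.current_clock(),manip.current_tool_pos(),np.round(manip.current_q(),2),manip.current_force())
try:
    manip.servo_line(tcp(RING),ori(A,1),vel=.06)
except Exception as e: print(repr(e))
print(manip.current_clock(),manip.current_tool_pos(),np.round(manip.current_q(),2),manip.current_force())
for n in("side","top"):
    im=viewer.get_image(n); cv2.imwrite(f"pics/{n}2.png",im[:,:,::-1])
a=cv2.imread('pics/side2.png')[150:360,180:400];b=cv2.imread('pics/top2.png')[140:300,250:450]
cv2.imwrite('pics/p2.png',np.hstack([cv2.resize(a,(400,382)),cv2.resize(b,(400,382))]))
```

```text
3.2417 [ 0.55338921 -0.14934918  0.06039973] [ 1.05  0.6  -0.88  2.21  1.28  0.29  0.78] [-0.04269464 -0.16498053 -0.17232949]
4.225 [ 0.55322373 -0.1491453   0.01052225] [ 0.95  0.68 -0.75  2.22  1.7   0.26  0.39] [ 1.66245133 -0.50885749  0.3606962 ]
```

View pics/p2.png

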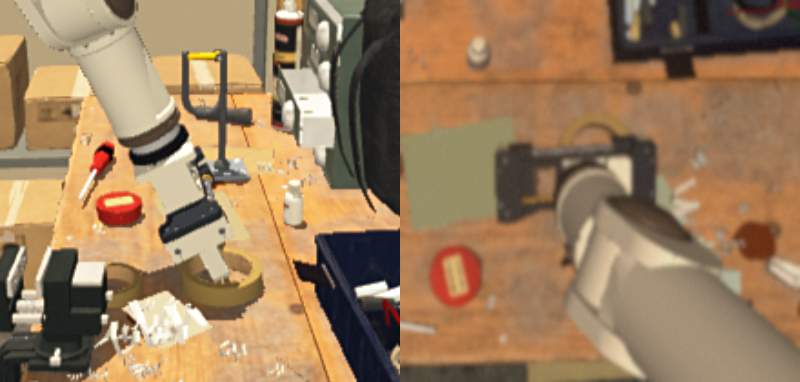

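The inner finger is in the hole of the larger roll, at about (213,265) in the left panel. Closing.

Run:
```python
from h import *
effector.close(f_grip=50)
print('gap',manip.current_finger_gap(),manip.current_tool_pos(),manip.current_force())
p=manip.current_tool_pos()
try:
    manip.servo_line(p+[0,0,.06],vel=.15)
    print(np.round(manip.current_q(),2))
    manip.servo_line(p+[-.02,0,.245],vel=.2)
except Exception as e: print(repr(e))
print(manip.current_clock(),'gap',manip.current_finger_gap(),manip.current_tool_pos(),np.round(manip.current_q(),2),manip.current_force())
for n in("side","top"):
    im=viewer.get_image(n); cv2.imwrite(f"pics/{n}3.png",im[:,:,::-1])
a=cv2.imread('pics/side3.png')[150:360,180:400];b=cv2.imread('pics/top3.png')[140:300,250:450]
cv2.imwrite('pics/p3.png',np.hstack([cv2.resize(a,(400,382)),cv2.resize(b,(400,382))]))
p=manip.current_tool_pos()
for z in(.24,.2,.16,.13): print(z,np.round(manip.solve_ik(tcp(hk(-.084,z)),ori(A,1)),2))
```

```text
gap 0.01070682287816676 [ 0.55285412 -0.14901917  0.01000932] [ 0.25093709 -2.1492441  -0.34141476]
[ 1.07  0.59 -0.9   2.21  1.21  0.3   0.85]
7.6333 gap 0.01057405726625786 [ 0.53236654 -0.14893754  0.25435577] [ 1.65  0.38 -1.52  2.1   0.46  0.63  1.51] [ 0.69204947 -0.03110262 -1.4717983 ]
0.24 [ 0.73  0.13 -1.28  2.17  0.58  0.61  0.66]
0.2 [ 0.65  0.28 -1.27  2.21  0.89  0.63  0.38]
0.16 [ 0.69  0.62 -1.46  2.25  1.31  0.88  0.05]
0.13 [ 0.27  0.33 -0.87  2.28  1.13  0.49  0.12]
```

View pics/p3.png

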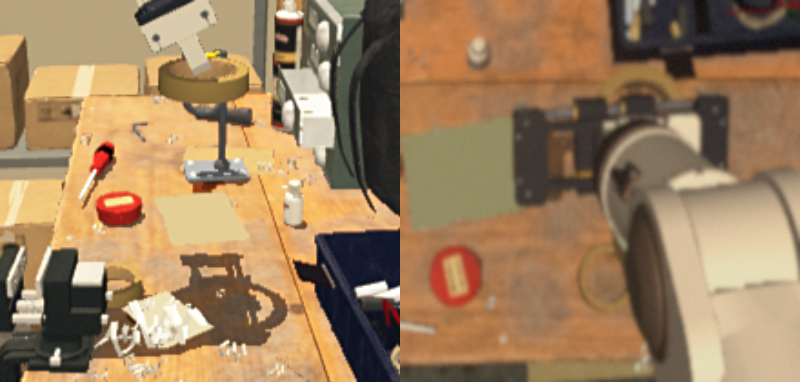

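The roll is gripped and level, at about (203,80) in the left panel. Now to hover over the hook.

Run:
```python
from h import *
try:
    manip.servo_line(tcp(hk(-.095,.25)),ori(A,1),vel=.2)
except Exception as e:
    print(repr(e)); manip.move_pose(tcp(hk(-.095,.265)),ori(A,1))
print(manip.current_clock(),'gap',manip.current_finger_gap(),manip.current_tool_pos(),np.round(manip.current_q(),2),manip.current_force())
for n in("side","top"):
    im=viewer.get_image(n); cv2.imwrite(f"pics/{n}4.png",im[:,:,::-1])
a=cv2.imread('pics/side4.png')[110:260,230:360];b=cv2.imread('pics/top4.png')[130:280,150:280]
cv2.imwrite('pics/p4.png',np.hstack([cv2.resize(a,(400,461)),cv2.resize(b,(400,461))]))
for z in(.24,.2,.16,.13): print(z,np.round(manip.solve_ik(tcp(hk(-.084,z)),ori(A,1)),2))
```

```text
PlanningError('the arm cannot follow that straight line within its joint ranges')
8.9583 gap 0.010676910379875051 [0.4922997  0.16860857 0.26302768] [ 1.17 -0.21 -1.51  2.16 -0.13  0.58  1.33] [ 0.25278615 -0.84311677 -0.82346411]
0.24 [ 0.56  0.09 -1.09  2.17  0.5   0.59  0.73]
0.2 [ 0.31  0.15 -0.86  2.22  0.66  0.52  0.57]
0.16 [ 0.28  0.25 -0.86  2.26  0.92  0.49  0.32]
0.13 [ 0.08  0.28 -0.65  2.28  1.02  0.42  0.2 ]
```

View pics/p4.png

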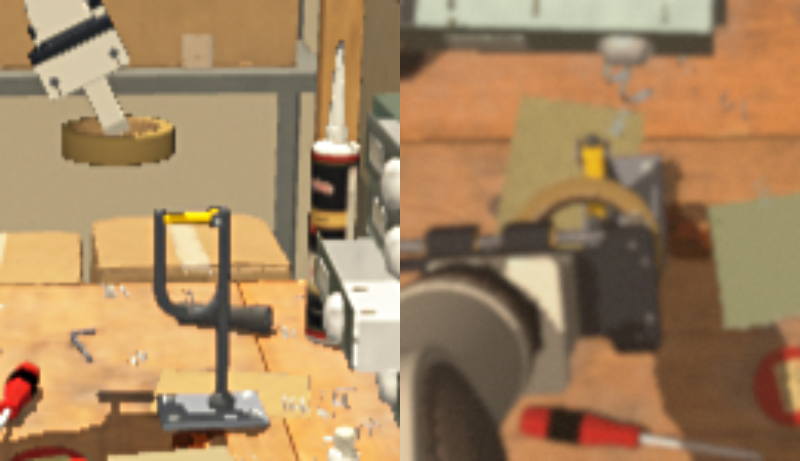

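Run:
```python
from h import *
# where ring should be given current tcp
p=manip.current_tool_pos(); c=p-(tcp([0,0,0])); print('exp centre hook frame',(c-O)@hx,(c-O)@hy,c[2])
for s in(-1,1): print('side edge',proj('side',c+s*.049*hx), end=' ')
print('\ntop far',proj('top',c+.049*hx+.012*ez),'inner far',proj('top',c+.0375*hx+.012*ez),'right',proj('top',c-.049*hy+.012*ez))
m=cv2.imread('pics/side4.png');t=cv2.imread('pics/top4.png')
h=cv2.inRange(cv2.cvtColor(m,cv2.COLOR_BGR2HSV),(15,90,50),(30,255,255))[145:166,240:300]
ys,xs=np.nonzero(h);print('side meas',xs.min()+240,xs.max()+240)
h=cv2.inRange(cv2.cvtColor(t,cv2.COLOR_BGR2HSV),(15,60,60),(28,255,200))
b=cv2.resize(t[170:235,180:250],None,fx=8,fy=8,interpolation=cv2.INTER_NEAREST)
for P in (c+.049*hx+.012*ez,c+.0375*hx+.012*ez,c-.049*hy+.012*ez):
    q=(proj('top',P)+.5-[180,170])*8; cv2.circle(b,tuple(int(v) for v in q),3,(255,0,255),-1)
pts=[proj('top',c+.049*(np.cos(u)*hx+np.sin(u)*hy)+.012*ez) for u in np.linspace(-1.6,1.2,60)]
for q in pts: cv2.circle(b,tuple(int(v) for v in (q+.5-[180,170])*8),1,(0,0,255),-1)
cv2.imwrite('pics/p4b.png',b)
```

```text
exp centre hook frame -0.09458745242710918 -0.0015614860987804334 0.2650499929584209
side edge [249.83271313 155.01665975] side edge [286.44563041 154.11560563] 
top far [208.40037944 186.68560576] inner far [208.59001084 192.3979482 ] right [234.53909735 209.73580456]
side meas 250 286
```

View pics/p4b.png

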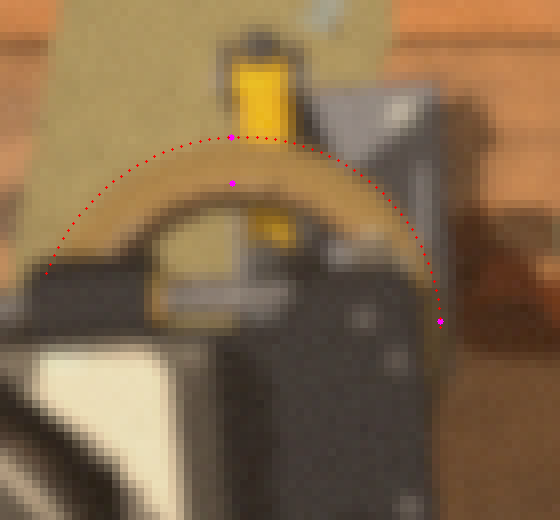

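The projected roll outline matches the pictures within about 1 px. Going down.

Run:
```python
from h import *
manip.move_pose(tcp(hk(-.084,.240)),ori(A,1))
print(manip.current_clock(),manip.current_tool_pos(),np.round(manip.current_q(),2))
for z in(.195,.165):
    try: manip.servo_line(tcp(hk(-.084,z)),ori(A,1),vel=.05)
    except Exception as e: print(z,repr(e)); break
    print(z,manip.current_clock(),manip.current_tool_pos()-tcp(hk(-.084,z)),np.round(manip.current_q(),2),manip.current_force())
for n in("side","top"):
    im=viewer.get_image(n); cv2.imwrite(f"pics/{n}5.png",im[:,:,::-1])
a=cv2.imread('pics/side5.png')[140:260,240:344];b=cv2.imread('pics/top5.png')[150:270,160:264]
cv2.imwrite('pics/p5.png',np.hstack([cv2.resize(a,(400,461)),cv2.resize(b,(400,461))]))
```

```text
9.8 [0.50283903 0.17071503 0.23769363] [ 0.56  0.09 -1.09  2.17  0.5   0.59  0.74]
0.195 10.85 [ 0.00064687 -0.00029519  0.00071044] [ 0.43  0.19 -1.    2.22  0.75  0.54  0.49] [-0.07003409 -1.06650783  3.75886691]
0.165 11.6 [-1.63799708e-03  4.71356925e-05 -1.08886782e-03] [ 0.34  0.25 -0.92  2.25  0.91  0.51  0.33] [-5.56657869  1.38865545 -2.48015691]
```

View pics/p5.png

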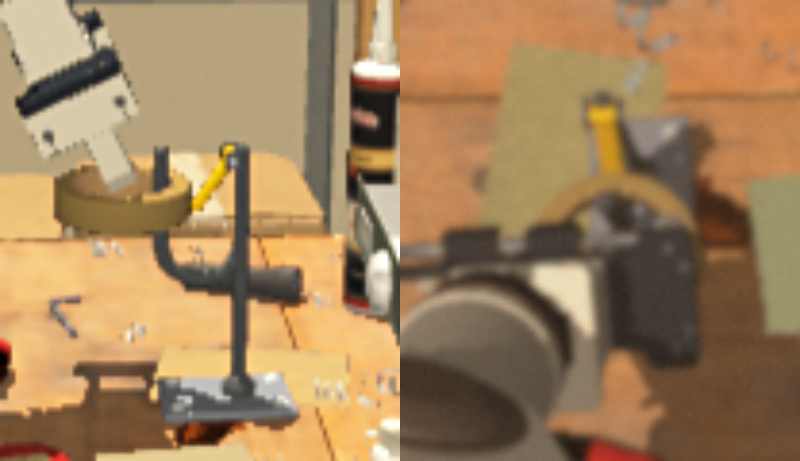

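The gate is swung in, with its free end at about (200,205), and the tip stands inside the roll's hole at about (161,165). Continuing down.

Run:
```python
from h import *
for z in(.145,.132):
    try: manip.servo_line(tcp(hk(-.084,z)),ori(A,1),vel=.04)
    except Exception as e: print(z,repr(e)); break
    print(z,manip.current_clock(),manip.current_tool_pos()-tcp(hk(-.084,z)),np.round(manip.current_q(),2),manip.current_force())
for n in("side","top"):
    im=viewer.get_image(n); cv2.imwrite(f"pics/{n}6.png",im[:,:,::-1])
a=cv2.imread('pics/side6.png')[140:260,240:344];b=cv2.imread('pics/top6.png')[150:270,160:264]
cv2.imwrite('pics/p6.png',np.hstack([cv2.resize(a,(400,461)),cv2.resize(b,(400,461))]))
# IK for tilting about the wall
for b in(10,20,30,40):
    print(b, manip.solve_ik(manip.current_tool_pos()+[0.01,0,-.043*np.sin(np.radians(b))],ori(A+np.radians(b),1)) is not None)
```

```text
0.145 12.35 [-2.21642822e-04 -1.12008474e-04 -6.24447862e-05] [ 0.28  0.29 -0.87  2.27  1.02  0.49  0.22] [-3.74633559 -1.10808362 -1.18046411]
0.132 12.825 [0.00049352 0.00029173 0.0003576 ] [ 0.24  0.31 -0.83  2.28  1.09  0.48  0.15] [-0.43564394 -0.42838085 -1.34766957]
10 True
20 False
30 False
40 False
```

View pics/p6.png

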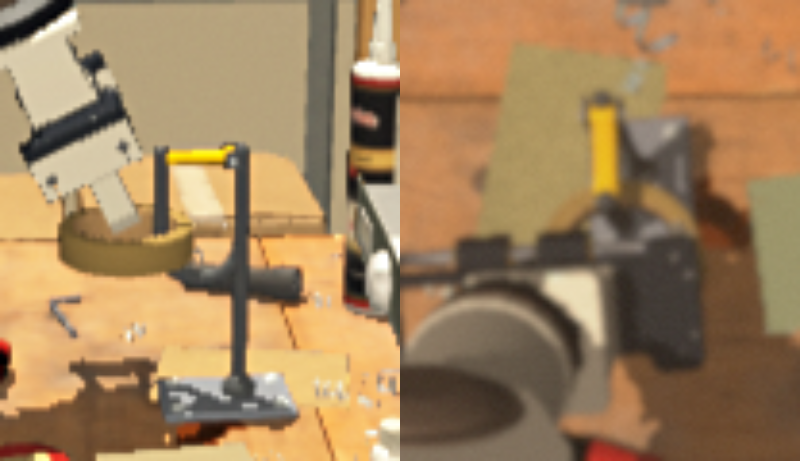

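The gate has already snapped shut, with the roll's wall inside and below it. I'll shift a few mm away from the tip bar for finger clearance, then release.

Run:
```python
from h import *
try: manip.servo_line(manip.current_tool_pos()-.0035*hx,ori(A,1),vel=.03)
except Exception as e: print(repr(e))
print(manip.current_force(),manip.current_clock())
effector.open_jaws(); manip.sleep(.3)
print(manip.current_clock(),manip.current_finger_gap(),manip.current_force())
for n in("side","top"):
    im=viewer.get_image(n); cv2.imwrite(f"pics/{n}7.png",im[:,:,::-1])
a=cv2.imread('pics/side7.png')[140:260,240:344];b=cv2.imread('pics/top7.png')[150:270,160:264]
cv2.imwrite('pics/p7.png',np.hstack([cv2.resize(a,(400,461)),cv2.resize(b,(400,461))]))
```

```text
[ 0.43477264  0.13640238 -1.28342929] 13.175
14.8083 0.0918274198069719 [-0.44163204 -1.06566706 -0.66154019]
```

View pics/p7.png

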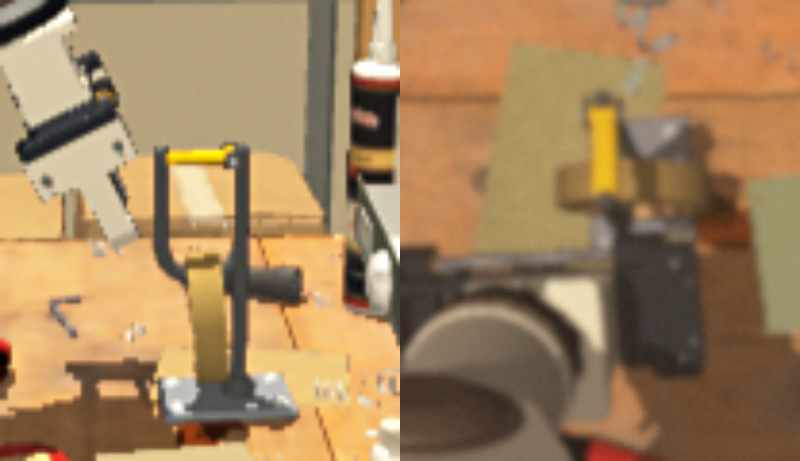

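The roll hangs in the U at about (208,320), below the shut gate. Next I'll back the hand off and check it's at rest and the bystanders haven't moved.

Run:
```python
from h import *
p=manip.current_tool_pos()
for d in((-.05,.04),(-.03,.08)):
    try: manip.servo_line(p+d[0]*hx+[0,0,d[1]],ori(A,1),vel=.1); break
    except Exception as e: print(repr(e))
else: manip.servo_line(p+[0,0,.1],vel=.1)
p=manip.current_tool_pos()
try: manip.servo_line(p+[0,0,.1],vel=.15)
except Exception as e: print(repr(e))
manip.sleep(2)
print(manip.current_clock(),manip.current_tool_pos())
for k in(8,9):
  for n in("side","top"):
    im=viewer.get_image(n); cv2.imwrite(f"pics/{n}{k}.png",im[:,:,::-1])
  manip.sleep(.4)
print('diff',max(np.abs(cv2.imread(f'pics/side8.png').astype(int)-cv2.imread('pics/side9.png'))[195:245,270:330].ravel()))
a=cv2.imread('pics/side9.png')[140:300,220:360];b=cv2.imread('pics/top9.png')[140:300,160:300]
cv2.imwrite('pics/p9.png',np.hstack([cv2.resize(a,(400,457)),cv2.resize(b,(400,457))]))
def red(f,box):
    x0,x1,y0,y1=box;t=cv2.imread(f)[y0:y1,x0:x1]; m=cv2.inRange(cv2.cvtColor(t,cv2.COLOR_BGR2HSV),(0,170,70),(6,255,255)); return cv2.mean(np.argwhere(m).astype(float).reshape(-1,1,2))[:2]
for b in((225,262,252,280),(224,245,225,250)): print([red(f'pics/side{k}.png',b) for k in(0,9)])
```

```text
18.5417 [0.45029765 0.16776963 0.27054557]
diff 5
[(13.288590604026846, 20.12751677852349), (13.307692307692307, 20.110367892976587)]
[(11.971698113207546, 11.556603773584905), (12.037383177570092, 11.504672897196262)]
```

View pics/p9.png

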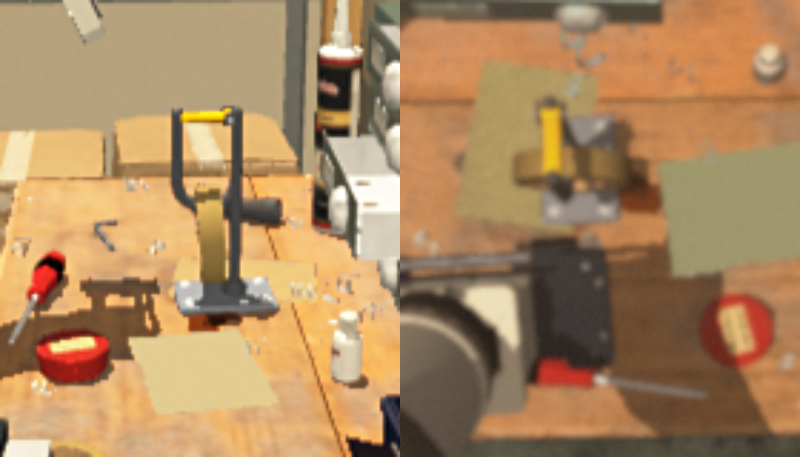

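Run:
```python
from h import *
e,d=ray('side',(293,221.5)); s=((O-e)@hy)/(d@hy); P=e+d*s; print('centre hook frame',(P-O)@hx,P[2])
manip.hand_in()
```

```text
centre hook frame -0.026453097258719062 0.07010436902823924
the job is handed in; nothing more can be done
```

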